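# Shut down the papier-mache drying station

## Robot

A 6-joint arm with a two-finger parallel gripper is mounted at the origin on the work surface. World frame = base frame: x ahead of the robot, y to its left, z up, the work surface at z = 0. Lengths are in mm, angles in rad, forces in N, time in s.
With the tool pointing down it reaches from about 275 to 725 mm from the base axis. Payload 5.6 kg.
Tool frame: the origin (TCP) lies between the finger pads; the fingertips stand 11 mm ahead of it and the grasp point (between the pads) lies 8 mm behind it; z points along the fingers, y is the line along which they close (so a half turn about z gives the same grasp; the last joint's range is limited). The gripper opens to 85 mm and grips with 20 to 120 N. Pads are 22 mm wide; open, the fingers measure 114 mm over their backs; the gripper's body (76 mm by 85 mm) begins 54 mm behind the grasp point. The pads swing forward as they close: fully open they stand 13 mm farther back than shut.
Start: joints at [-0.924, 0.255, 0.108, 0, -1.424, -0.285], TCP at [194.696, -514.38, 242.283] pointing down, gripper open.
Joint ranges: [-2.95, 2.95], [-1.21, 1.97], [-1.09, 1.5], [-2.87, 1.71], [-2.94, -0.07], [-3.05, 3.05]. Speed limits (rad/s): [2.57, 2.57, 3.14, 3.14, 3.14, 3.14].

## Interface

Orientations are given as a 3x3 rotation matrix whose columns are the frame's x, y, z axes.
In Python, from workcell import readout, camera, order, spot_in gives the robot as it stands.
- The arm moves only by the tool move_arm, never from a script. Its arguments are lists of equal length, an entry for each row: "hand": the closure, from 0 (fully open) to 1 (shut); "linear": the shift along the tool's x, y, z each as a share of 30 mm, from -1 to 1, a list of three; "twist": the turn about the tool's z as a share of 0.12 rad, from -1 to 1. In form: {"hand": [hand, ...], "linear": [[tx, ty, tz], ...], "twist": [twist, ...]}. A call has 1 to 12 rows; each row shifts and turns the commanded pose from where the row before left it, along the tool's axes as they then stand; what a row does not reach is not made up. A row lasts 1/12 s, in which the tool goes at most 41.7 mm and 7.16 degrees, less where a joint would pass 70% of its speed; a pose out of reach is approached as far as the arm can. A call with a number of a shift or a turn outside -1 to 1 is refused whole. A call with a gripper value outside its range is refused whole. The fingers move at their own pace and stop on an object; "squeeze" is the grip in N (left out, the last holds). Time passes only in rows, so rows that do not move let the fingers close. It gives the time, the measured TCP pose, the force, the opening and the grip force at its end, in the units of the state.
- readout.get_state(): the state, without advancing time (a new reading comes with each control period).
- camera(name): name is "scene" or "top" or "wrist"; returns a dict with "img" (480x640x3 uint8, red, green, blue), "K" (3x3 intrinsics, pixels), "extrinsics" (4x4, takes a point from camera to world coordinates); the wrist camera has in their place "mount" (4x4, takes a point from camera to tool coordinates, whose origin is the TCP and whose axes are the flange's). Camera axes: x right, y up, looking along -z (the intrinsics and any distortion apply to the point x, -y, -z); pixel columns grow to the right and rows downward; lengths in mm; the calibration is good to about 2 mm. The wrist camera is an equidistant fisheye: a pixel r from the principal point sees the ray r / f radians off the axis. A picture is of the moment at which its call begins: read the wrist's pose just before it. There is no depth.
- order.sign_off(): hands the job in; it is judged then, once.
Trained networks look in a picture, given as the dict that the camera call returned (one of the last four; its "shot" number tells which), for a name from the list of things; names that differ only in an ending like _2 or _b are one class to them, and where a whole thing is asked for, a point or a joint stands for the part that bears it (a point fixed in the world has none). Each returns a list of dicts, best first, with "conf" (0 to 1); they miss things now and then, are a little off and sometimes report something else, mostly with a low value. They report only what shows in the picture. A call takes as long as a camera call.
- spot_in(picture, label): "xy" ([column, row] in pixels, amid what is visible of it).
The state is a dict: "t": time; "qpos": joint angles; "qvel": joint speeds; "joint_torque": joint torques, N m; "eef_pos": TCP position; "tcp_rot": TCP orientation; "force": force on the tool from outside, world axes, zero at the start; "moment": the same for the moment, N m; "gripper_width": finger opening in mm; "grasp_force": force on a finger pad.
Only numpy, scipy, OpenCV 4.12 (cv2) and the standard library are available. Lean on these libraries where they do the work, as an engineer would, in place of code of your own. Each camera call takes 0.05 s, during which the arm holds its last target. There are 200 camera calls.

## Task

First turn the fan's red knob fully anticlockwise to its off stop, so that no cat is lifted in the blowing air. Then lift every cat off the freely spinning turntable and set it gently, upright and without dropping it, in its tray: painted blue cats in the blue tray, bare newsprint cats in the brown wooden tray. Only when all the cats are in their trays turn the lamp's yellow knob fully anticlockwise to off as well; leave the fan off and the paints, tools and other things on the table where they are.

Things in the scene. Friction and masses are not known exactly. Their poses are not given: they have to be found in the camera images.
- blue0_mid (a point): Papier-mache sitting cat, painted deep blue. Round body 42 mm across with vertical sides up to 42 mm, head 29 mm across above it, 77 mm tall to the ear tips, about 45 g. This point lies on its upright axis, 35 mm above its underside; z up along the cat, -x is its face. May be absent. Starts standing on the turntable.
- bare0_mid (a point): Papier-mache sitting cat, bare, unpainted newsprint (pale grey-beige). Round body 42 mm across with vertical sides up to 42 mm, head 29 mm across above it, 77 mm tall to the ear tips, about 45 g. This point lies on its upright axis, 35 mm above its underside; z up along the cat, -x is its face. May be absent. Starts standing on the turntable.
- blue1_mid (a point): Papier-mache sitting cat, painted deep blue. Round body 42 mm across with vertical sides up to 42 mm, head 29 mm across above it, 77 mm tall to the ear tips, about 45 g. This point lies on its upright axis, 35 mm above its underside; z up along the cat, -x is its face. May be absent. Starts standing on the turntable.
- bare1_mid (a point): Papier-mache sitting cat, bare, unpainted newsprint (pale grey-beige). Round body 42 mm across with vertical sides up to 42 mm, head 29 mm across above it, 77 mm tall to the ear tips, about 45 g. This point lies on its upright axis, 35 mm above its underside; z up along the cat, -x is its face. May be absent. Starts standing on the turntable.
- blue2_mid (a point): Papier-mache sitting cat, painted deep blue. Round body 42 mm across with vertical sides up to 42 mm, head 29 mm across above it, 77 mm tall to the ear tips, about 45 g. This point lies on its upright axis, 35 mm above its underside; z up along the cat, -x is its face. May be absent. Starts standing on the turntable.
- bare2_mid (a point): Papier-mache sitting cat, bare, unpainted newsprint (pale grey-beige). Round body 42 mm across with vertical sides up to 42 mm, head 29 mm across above it, 77 mm tall to the ear tips, about 45 g. This point lies on its upright axis, 35 mm above its underside; z up along the cat, -x is its face. May be absent. Starts standing on the turntable.
- turntable_top (a point): Centre of the turntable's aluminium disc, on its upper face, 50 mm above the work surface. The disc is 280 mm across, passive, and spins freely about the vertical; its foot is fixed. The cats start about 70 mm from this centre, about 70 mm or more apart.
- tray_blue: Blue plastic tray, for the painted cats. Fixed; outside 250 mm along its x, 120 mm along its y, 14 mm high; walls and floor 5 mm thick, open on top. Origin at the centre of its underside, z up; the inner floor is 5 mm above the origin. Holds up to three cats in a row along x.
- tray_wood: Dark brown wooden tray, for the bare cats. Fixed; outside 250 mm along its x, 120 mm along its y, 14 mm high; walls and floor 5 mm thick, open on top. Origin at the centre of its underside, z up; the inner floor is 5 mm above the origin. Holds up to three cats in a row along x.
- fan_knob (a joint): Angle of the drying fan's red knob, rad: 0 = off, the anticlockwise end stop (seen from above), where its white pointer line is at the red dot; grows clockwise to 4.7. It has light friction and stays where it is left.
- fan_knob_grip (a point): The drying fan's red knob on a grey control box (120 x 220 x 50 mm, fixed, its two knobs 100 mm apart). Point on the knob's vertical axis at grip height, 87 mm above the table. A disc 48 mm across carries a bar 46 mm long (along this frame's x, which turns with the knob), 14 mm wide, from 23 mm below this point (top of the disc) to 7 mm above. White pointer at the -x end; z up.
- lamp_knob (a joint): Angle of the lamp's yellow knob, rad: 0 = off, the anticlockwise end stop (seen from above), where its white pointer line is at the red dot; grows clockwise to 4.7. It has light friction and stays where it is left.
- lamp_knob_grip (a point): The lamp's yellow knob on a grey control box (120 x 220 x 50 mm, fixed, its two knobs 100 mm apart). Point on the knob's vertical axis at grip height, 87 mm above the table. A disc 48 mm across carries a bar 46 mm long (along this frame's x, which turns with the knob), 14 mm wide, from 23 mm below this point (top of the disc) to 7 mm above. White pointer at the -x end; z up.
- jar_blue_mid (a point): Closed paint jar with blue label, 58 mm across, 70 mm tall; bystander, to be left alone. This point is half-way up.
- jar_yellow_mid (a point): Closed paint jar with yellow label, 58 mm across, 70 mm tall; bystander, to be left alone. This point is half-way up.
- water_cup_mid (a point): Clear plastic cup, 72 mm across, 80 mm tall; bystander, to be left alone. This point is half-way up.
- glue_mid (a point): Green glue bottle with a paper label and an orange cap, 52 mm across, 130 mm tall; bystander, to be left alone. This point is half-way up.
- tape_mid (a point): Roll of yellow tape lying flat, 80 mm across, 25 mm tall; bystander, to be left alone. This point is half-way up.
- brush_mid (a point): Flat paint brush with green handle, lying, about 190 mm long along its x, 12 mm thick; bystander, to be left alone. This point is half-way up.
- sponge_block_mid (a point): Wooden sanding block, 80 x 50 x 34 mm; bystander, to be left alone. This point is half-way up.

How it is judged:
By the outcome, as a careful person would: the job done as asked, in the order asked, and still so for the second after the job is handed in, with the robot touching nothing.
Of blue0, bare0, blue1, bare1, blue2, bare2 only 4 to 5 are there at a start; the rules pass over those that are not, and their reading is None.
At some moment in a run one of blue0, bare0, blue1, bare1, blue2, bare2 may be knocked a few centimetres aside while the robot is not near it.
It also fails if it takes over 210 s, if anything falls off the work surface, if the arm or the gripper's body presses on something with over 40 N, if the wrist force passes 120 N, or if a joint passes its speed limit or range.

## Working session

There is one attempt and no reset: what is moved stays moved. The work goes in short steps, Python scripts to look and compute and a tool call to move; the robot and the scene stay as the last step left them, time stands still between calls to the robot, and variables do not carry over. Pictures are saved under pics/ and viewed, at most 14 in all, crops included, and the job is handed in when it is done.

Besides the shell and the picture viewer there is one more tool, called after "Emit:" as name(argument=value, ...), one argument or row to a line, values as JSON. move_arm: Moves the arm, as the interface text tells. Shift numbers are shares of 30 mm and turn numbers shares of 0.12 rad, none past 1 either way. Its arguments: {"type":"object","properties":{"hand":{"type":"array"},"linear":{"type":"array"},"twist":{"type":"array"},"squeeze":{"type":"number"}},"required":["hand","linear","twist"]}

```bash
mkdir -p pics; ls
cat > h.py <<'E'
import numpy as np, cv2
from workcell import readout, camera, order, spot_in
def ray(p,xy,st=None):
    K=np.array(p["K"]); x=(xy[0]-K[0,2])/K[0,0]; y=(xy[1]-K[1,2])/K[1,1]
    if "extrinsics" in p:
        E=np.array(p["extrinsics"]); d=np.array([x,-y,-1.])
    else:
        T=np.eye(4); T[:3,:3]=st["tcp_rot"]; T[:3,3]=st["eef_pos"]; E=T@np.array(p["mount"])
        r=np.hypot(x,y); s=np.sin(r)/max(r,1e-9); d=np.array([x*s,-y*s,-np.cos(r)])
    return E[:3,3],E[:3,:3]@d
def at(p,xy,z,st=None):
    o,d=ray(p,xy,st); return (o+d*(z-o[2])/d[2])
def proj(p,X,st=None):
    K=np.array(p["K"])
    if "extrinsics" in p: E=np.array(p["extrinsics"])
    else:
        T=np.eye(4); T[:3,:3]=st["tcp_rot"]; T[:3,3]=st["eef_pos"]; E=T@np.array(p["mount"])
    c=np.linalg.inv(E)@np.append(X,1); x,y,z=c[0],-c[1],-c[2]
    if "extrinsics" in p: u=np.array([x/z,y/z])
    else:
        r=np.hypot(x,y); u=np.array([x,y])/max(r,1e-9)*np.arctan2(r,z)
    return K[0,0]*u[0]+K[0,2],K[1,1]*u[1]+K[1,2]
def save(p,n): cv2.imwrite(f"pics/{n}.png",cv2.cvtColor(p["img"],cv2.COLOR_RGB2BGR))
E
python3 - <<'E'
from h import *
np.set_printoptions(precision=1,suppress=True)
s=readout.get_state(); print(s["t"],s["eef_pos"],np.array(s["tcp_rot"]),s["gripper_width"])
Z=dict(blue0_mid=85,bare0_mid=85,tray_blue=5,tray_wood=5,fan_knob_grip=85,lamp_knob_grip=85,turntable_top=50,glue_mid=65,water_cup_mid=40,jar_blue_mid=35,jar_yellow_mid=35)
for n in("top","scene"):
    p=camera(n); save(p,n+"0"); print(n,np.array(p["extrinsics"])[:3,3])
    for k,z in Z.items():
        print(k,[(np.round(d["xy"]),round(d["conf"],2),at(p,d["xy"],z)[:2]) for d in spot_in(p,k) if d["conf"]>.2])
E
```

```text
pics
0.0 [ 194.6 -513.9  241.4] [[-0.9 -0.4 -0. ]
 [-0.4  0.9  0. ]
 [ 0.   0.  -1. ]] 85.29402205300829
top [ 415.    12.7 1188.5]
blue0_mid []
bare0_mid [(array([138., 320.]), 0.92, array([430. , 354.5]))]
tray_blue [(array([348., 278.]), 0.82, array([525. , -76.1]))]
tray_wood [(array([284., 269.]), 0.91, array([543.3,  67. ])), (array([161., 345.]), 0.47, array([379.7, 327.3]))]
fan_knob_grip [(array([427., 302.]), 0.9, array([ 468.6, -231. ]))]
lamp_knob_grip [(array([481., 310.]), 0.79, array([ 451.8, -340.3]))]
turntable_top [(array([176., 314.]), 0.88, array([443.8, 288.1])), (array([392., 176.]), 0.59, array([ 743.9, -169.1])), (array([282., 270.]), 0.47, array([537.2,  68.8])), (array([349., 278.]), 0.4, array([519.8, -74.4]))]
glue_mid [(array([395., 176.]), 0.74, array([ 739.2, -172.5]))]
water_cup_mid [(array([228., 170.]), 0.69, array([757.1, 189.5])), (array([430., 300.]), 0.43, array([ 475.3, -247.1]))]
jar_blue_mid [(array([283., 184.]), 0.78, array([728.3,  69.1]))]
jar_yellow_mid [(array([350., 185.]), 0.86, array([726.5, -78.4]))]
scene [1023.4 -284.3  942.9]
blue
[... 228 characters left out ...]
 -65.6]))]
tray_wood [(array([330., 230.]), 0.71, array([548.7,  70.8]))]
fan_knob_grip [(array([180., 263.]), 0.63, array([ 481.1, -242.6]))]
lamp_knob_grip [(array([128., 287.]), 0.62, array([ 468.6, -346.5]))]
turntable_top [(array([383., 155.]), 0.56, array([476.2, 273.3]))]
glue_mid [(array([282., 361.]), 0.91, array([ 752.2, -185.4])), (array([368., 154.]), 0.7, array([462.4, 237.7])), (array([382., 282.]), 0.52, array([734.4,  59.6]))]
water_cup_mid [(array([431., 257.]), 0.97, array([740.6, 187.4]))]
jar_blue_mid [(array([382., 283.]), 0.7, array([725.4,  69.1]))]
jar_yellow_mid [(array([322., 322.]), 0.63, array([724.4, -76.6])), (array([131., 284.]), 0.41, array([ 433.8, -343.5]))]
```

View pics/top0.png

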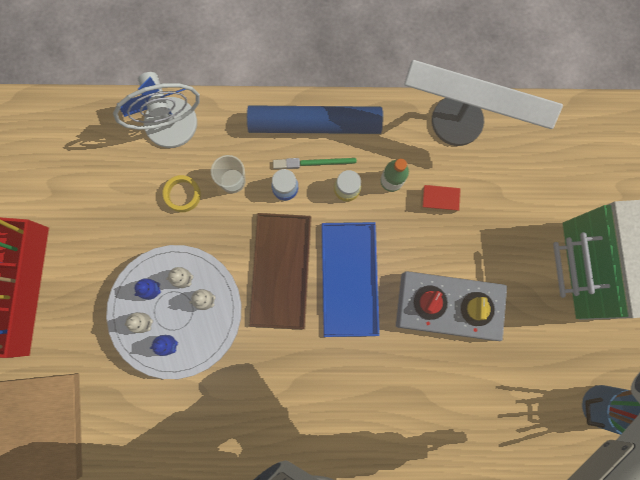

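View pics/scene0.png

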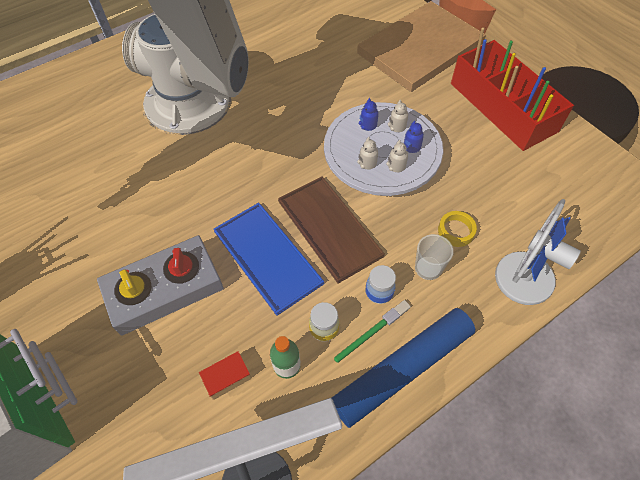

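The top view shows five cats on the turntable: blue at (147,289) and (164,345), bare at (180,276), (203,299) and (138,322). It also shows the wood tray at (280,270), the blue tray at (349,280), the red knob at (431,301) and the yellow knob at (480,309). The red dots are on the robot side. The scene view agrees. Next I'll zoom in on the knobs and the turntable.

Run:
```python
from h import *
np.set_printoptions(precision=1,suppress=True)
p=camera("top"); print(p.keys(),np.array(p["K"]))
I=p["img"]
a=cv2.resize(I[262:352,390:515],None,fx=5,fy=5,interpolation=cv2.INTER_CUBIC)
b=cv2.resize(I[262:352,100:130+118],None,fx=3,fy=3)
cv2.imwrite("pics/kn.png",a[:,:,::-1])
hsv=cv2.cvtColor(I,cv2.COLOR_RGB2HSV)
def blobs(lo,hi,box,z,m):
    x0,y0,x1,y1=box; M=cv2.inRange(hsv[y0:y1,x0:x1],lo,hi)
    n,l,st,c=cv2.connectedComponentsWithStats(M)
    for i in range(1,n):
        if st[i,4]>=m: print(c[i]+[x0,y0],st[i,4],at(p,c[i]+[x0,y0],z)[:2])
print("blue");blobs((105,120,40),(135,255,255),(100,240,245,380),95,60)
print("bare");blobs((10,25,120),(35,255,255),(110,255,235,370),95,40)
print("red");blobs((0,130,60),(8,255,255),(400,270,505,335),87,3)
print("yel");blobs((20,130,60),(35,255,255),(400,270,505,338),87,10)
print("trays");blobs((100,120,60),(125,255,255),(300,200,395,350),10,500)
for q in [(258,214),(310,217),(304,329),(249,326),(322,224),(375,223),(378,336),(324,338)]: print(q,at(p,q,14)[:2])
for q in [(108,311),(241,311),(174,246),(174,378)]: print(q,at(p,q,50)[:2])
```

```text
dict_keys(['img', 'K', 'extrinsics', 'shot']) [[539.8   0.  317.1]
 [  0.  539.8 244.6]
 [  0.    0.    1. ]]
blue
[147.6 288.1] 303 [494.3 336. ]
[165.  345.1] 314 [381.5 295.9]
bare
[118.5 263.8] 356 [543.4 397.1]
[227.2 262.5] 263 [546.7 177.5]
[180.4 276.9] 334 [517.2 271. ]
[203.5 299.1] 321 [472.6 223. ]
[138.9 322.4] 383 [426.  349.8]
[225.5 358.8] 333 [355.  175.7]
[119.8 366.8] 102 [339.3 382.8]
red
[431.7 301.8] 376 [ 468.7 -239.3]
[427.7 323. ] 7 [ 425.9 -230. ]
[475.  329.5] 8 [ 413.1 -325.7]
yel
[478.8 308.5] 406 [ 455.4 -335.4]
trays
[348.7 280.1] 5821 [519.3 -76. ]
(258, 214) [665.1 124.5]
(310, 217) [658.9   9.2]
(304, 329) [413.4  21.1]
(249, 326) [419.5 139.2]
(322, 224) [643.3 -17.5]
(375, 223) [ 646.1 -135.1]
(378, 336) [ 398.8 -138. ]
(324, 338) [394.4 -21.9]
(108, 311) [449.7 428.9]
(241, 311) [450.3 152.7]
(174, 246) [587.1 297.9]
(174, 378) [313.8 286.4]
```

View pics/kn.png

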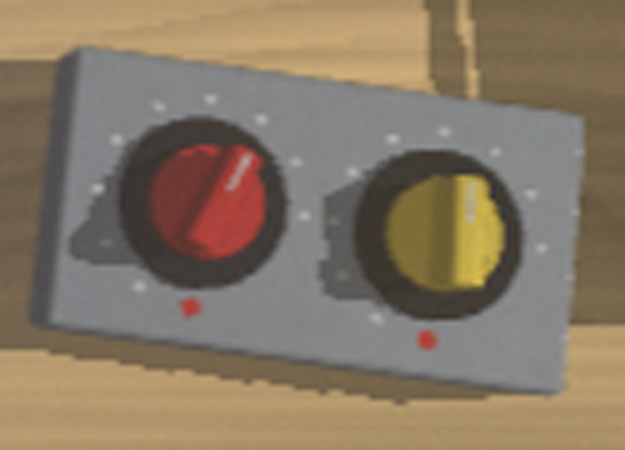

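The crop shows the red knob's pointer at about -26° in world yaw, with its dot at about 173°, so it needs roughly 200° anticlockwise. The yellow pointer is at about -3°, so it needs roughly 176°. I'll work out the approach next.

```bash
cat >> h.py <<'E'
def goto(x,y,z,yaw=None,st=None):
    "shift in tool axes (rows of 30mm) in present tool axes; yaw= wanted angle of tool x (deg)"
    s=st or readout.get_state(); R=np.array(s["tcp_rot"]); d=R.T@(np.array([x,y,z])-np.array(s["eef_pos"]))
    cur=np.degrees(np.arctan2(R[1,0],R[0,0]))
    print("t%.1f"%s["t"],"tcp",np.round(s["eef_pos"],1),"yaw %.1f"%cur,"rows",np.round(d/30,2),"w",round(s["gripper_width"],1),"F",np.round(s["force"],1))
    if yaw is not None:
        dy=(yaw-cur+180)%360-180; print("twist rows",round(-np.radians(dy)/.12,2),"other way",round(-np.radians(dy-360*np.sign(dy))/.12,2))
E
python3 - <<'E'
from h import *
np.set_printoptions(precision=1,suppress=True)
p=camera("top")
for q,z in [((431.6,302.4),64),((430.6,302.5),51),((478.2,308.6),51),((479,308.6),64)]: print(at(p,q,z)[:2])
# predicted px of scene
q=camera("scene"); I=q["img"]; h=cv2.cvtColor(I,cv2.COLOR_RGB2HSV)
for lo,hi in (((0,130,50),(8,255,255)),((20,140,50),(35,255,255))):
    M=cv2.inRange(h[230:320,90:220],lo,hi); n,l,st,c=cv2.connectedComponentsWithStats(M)
    for i in range(1,n):
        if st[i,4]>20: print(c[i]+[90,230],st[i],at(q,c[i]+[90,230],76))
goto(466,-236,200,154)
print(readout.get_state()["qpos"])
E
```

```text
[ 468.6 -244.4]
[ 469.  -245.3]
[ 456.5 -345.4]
[ 456. -343.]
[179.2 263.4] [ 78  18  24  29 464] [ 473.9 -244.2   76. ]
[130.2 284.9] [ 29  40  25  28 494] [ 461.1 -342.9   76. ]
t1.4 tcp [ 194.7 -514.4  242.3] yaw -159.3 rows [-11.7   5.5   1.4] w 85.5 F [ 0.7  0.4 -0.3]
twist rows 6.8 other way -45.56
[-0.9  0.3  0.1 -0.  -1.4 -0.3]
```

Emit:
move_arm(
  hand=[0,0,0,0,0,0,0,0,0,0,0,0],
  linear=[
    [-0.98,0.43,0.1],
    [-0.98,0.43,0.1],
    [-0.98,0.43,0.1],
    [-0.98,0.43,0.1],
    [-0.98,0.43,0.1],
    [-0.98,0.43,0.1],
    [-0.98,0.43,0.1],
    [-0.98,0.43,0.1],
    [-0.98,0.43,0.1],
    [-0.98,0.43,0.1],
    [-0.98,0.43,0.1],
    [-0.98,0.43,0.1],
  ],
  twist=[0,0,0,0,0,0,0,0,0,0,0,0],
)

```text
t: 2.35
eef_pos: [470.9, -243.4, 206.4]
tcp_rot: [[-0.935, -0.354, 0.0], [-0.354, 0.935, -0.0], [-0.0, -0.0, -1.0]]
force: [1.3, -0.8, 0.2]
gripper_width: 85.4
grasp_force: 0.0
```

Emit:
move_arm(
  hand=[0.3,0.3,0.3,0.3,0.3,0.3,0.3,0.3],
  linear=[
    [0,0,0],
    [0,0,0],
    [0,0,0],
    [0,0,0],
    [0,0,0],
    [0,0,0],
    [0,0,0],
    [0,0,0],
  ],
  twist=[0.97,0.97,0.97,0.97,0.97,0.97,0.97,0],
)

```text
t: 3.02
eef_pos: [469.9, -244.7, 206.3]
tcp_rot: [[-0.897, 0.441, 0.0], [0.441, 0.897, 0.0], [-0.0, 0.0, -1.0]]
force: [0.3, -0.3, 0.9]
gripper_width: 59.7
grasp_force: 0.0
```

Run:
```python
from h import *
s=readout.get_state(); p=camera("wrist"); save(p,"w1")
print(s["qpos"], proj(p,[469,-244.5,94],s),proj(p,[469,-244.5,64],s))
goto(469,-244.5,82,154,s)
```

```text
[-1.84437313e-01  2.28842212e-01 -1.79794690e-02 -2.50608085e-05
 -1.32396623e+00 -1.84345613e+00] (np.float64(317.5439309591154), np.float64(237.87094649090892)) (np.float64(317.52540798066383), np.float64(226.19447882075332))
t3.0 tcp [ 469.9 -244.7  206.3] yaw 153.8 rows [ 0.03 -0.01  4.14] w 59.7 F [ 0.3 -0.3  0.9]
twist rows -0.03 other way 52.33
```

View pics/w1.png

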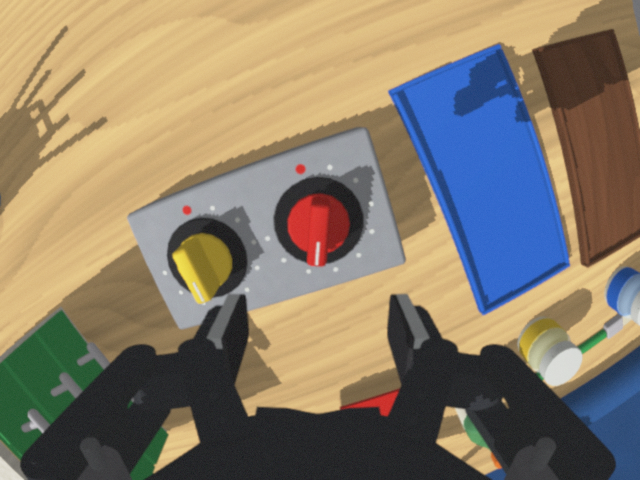

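The wrist view shows the red bar running vertically from (320,200) to (317,265), centred at x≈318 as predicted. I'll descend and grip it.

Emit:
move_arm(
  hand=[0.3,0.3,0.3,0.3,0.3,0.3,1,1,1,1,1,1],
  linear=[
    [0.03,0,0.7],
    [0,0,0.7],
    [0,0,0.7],
    [0,0,0.7],
    [0,0,0.7],
    [0,0,0.6],
    [0,0,0],
    [0,0,0],
    [0,0,0],
    [0,0,0],
    [0,0,0],
    [0,0,0],
  ],
  twist=[0,0,0,0,0,0,0,0,0,0,0,0],
  squeeze=20,
)

```text
t: 4.07
eef_pos: [470.1, -244.5, 84.9]
tcp_rot: [[-0.899, 0.437, 0.003], [0.437, 0.899, -0.001], [-0.003, 0.001, -1.0]]
force: [-1.0, 1.4, 6.3]
gripper_width: 13.9
grasp_force: 24.5
```

Emit:
move_arm(
  hand=[1,1,1,1,1,1],
  linear=[
    [0,0,0],
    [0,0,0],
    [0,0,0],
    [0,0,0],
    [0,0,0],
    [0,0,0],
  ],
  twist=[-0.3,-0.8,-0.9,-0.9,-0.9,-0.9],
)

```text
t: 4.57
eef_pos: [470.3, -243.8, 84.9]
tcp_rot: [[-0.993, -0.117, 0.003], [-0.117, 0.993, 0.0], [-0.003, -0.0, -1.0]]
force: [-0.5, 5.0, 8.3]
gripper_width: 13.4
grasp_force: 24.7
```

Emit:
move_arm(
  hand=[1,1,1,1,1,1,1,1,1,1,1,1],
  linear=[
    [0,0,-0.05],
    [0,0,0],
    [0,0,0],
    [0,0,0],
    [0,0,0],
    [0,0,0],
    [0,0,0],
    [0,0,0],
    [0,0,0],
    [0,0,0],
    [0,0,0],
    [0,0,0],
  ],
  twist=[-0.95,-0.95,-0.95,-0.95,-0.95,-0.95,-0.95,-0.95,-0.95,-0.95,-0.95,-0.95],
)

```text
t: 5.57
eef_pos: [469.2, -242.8, 84.9]
tcp_rot: [[-0.086, -0.996, 0.001], [-0.996, 0.086, 0.003], [-0.003, -0.0, -1.0]]
force: [0.2, 7.2, 3.0]
gripper_width: 13.2
grasp_force: 24.0
```

Emit:
move_arm(
  hand=[1,1,1,1,1,1,1,1,1,1],
  linear=[
    [0,0,0],
    [0,0,0],
    [0,0,0],
    [0,0,0],
    [0,0,0],
    [0,0,0],
    [0,0,0],
    [0,0,0],
    [0,0,0],
    [0,0,0],
  ],
  twist=[-0.95,-0.95,-0.95,-0.95,-0.95,-0.95,-0.95,-0.95,-0.95,-0.95],
)

```text
t: 6.4
eef_pos: [468.1, -243.3, 84.9]
tcp_rot: [[0.869, -0.494, -0.002], [-0.494, -0.869, 0.002], [-0.002, -0.001, -1.0]]
force: [-2.4, 3.9, 3.1]
gripper_width: 13.2
grasp_force: 24.2
```

Run:
```python
from h import *
s=readout.get_state();print(s["qpos"],s["moment"]); goto(469,-244.5,82,-6.5,s)
```

```text
[-0.18337144  0.3165088  -0.22561724 -0.00175235 -1.03055873  1.23805435] [ 1.73271823  1.01478395 -0.04000011]
t6.4 tcp [ 468.1 -243.3   84.9] yaw -29.6 rows [0.05 0.02 0.1 ] w 13.2 F [-2.4  3.9  3.1]
twist rows -3.36 other way 49.0
```

Emit:
move_arm(
  hand=[1,1,1,1,1,1],
  linear=[
    [0,0,0],
    [0,0,0],
    [0,0,0],
    [0,0,0],
    [0,0,0],
    [0,0,0],
  ],
  twist=[-0.9,-0.9,-0.8,-0.6,-0.3,0],
)

```text
t: 6.9
eef_pos: [467.9, -243.8, 84.9]
tcp_rot: [[0.995, -0.103, -0.002], [-0.103, -0.995, 0.001], [-0.002, -0.001, -1.0]]
force: [-4.5, 4.6, 5.5]
gripper_width: 13.7
grasp_force: 31.6
```

Run:
```python
from h import *
s=readout.get_state();print(s["moment"]); goto(469,-244.5,82,-6.5,s)
```

```text
[ 1.4794712   1.47704576 -0.71238803]
t6.9 tcp [ 467.9 -243.8   84.9] yaw -5.9 rows [0.04 0.02 0.1 ] w 13.7 F [-4.5  4.6  5.5]
twist rows 0.09 other way -52.27
```

Emit:
move_arm(
  hand=[1,1,1,1],
  linear=[
    [0,0,0],
    [0,0,0],
    [0,0,0],
    [0,0,0],
  ],
  twist=[-0.4,-0.4,-0.3,0],
)

```text
t: 7.23
eef_pos: [468.2, -243.8, 85.1]
tcp_rot: [[1.0, 0.024, -0.0], [0.024, -1.0, 0.002], [-0.0, -0.002, -1.0]]
force: [-3.9, 4.4, 6.3]
gripper_width: 13.7
grasp_force: 95.1
```

Run:
```python
from h import *
s=readout.get_state();print(s["moment"]); goto(469,-244.5,82,-6.5,s)
```

```text
[ 1.40746206  1.41061497 -2.72692683]
t7.2 tcp [ 468.2 -243.8   85.1] yaw 1.4 rows [0.03 0.02 0.1 ] w 13.7 F [-3.9  4.4  6.3]
twist rows 1.14 other way -51.22
```

Emit:
move_arm(
  hand=[1,0.4,0.3,0.3,0.3,0.3,0.3,0.3,0.3,0.3,0.3,0.3],
  linear=[
    [0,0,0],
    [0,0,0],
    [0,0,0],
    [0,0,0],
    [0,0,-0.5],
    [0,0,-0.9],
    [0,0,-0.9],
    [0,0,-0.9],
    [0,0,-0.9],
    [0,0,0],
    [0,0,0],
    [0,0,0],
  ],
  twist=[0.7,0,0,0,0,0,0,0,0,0,0,0],
)

```text
t: 8.23
eef_pos: [469.0, -244.2, 207.3]
tcp_rot: [[0.999, -0.054, -0.0], [-0.054, -0.999, 0.0], [-0.0, -0.0, -1.0]]
force: [0.5, 0.3, -0.6]
gripper_width: 60.0
grasp_force: 0.0
```

```bash
cat >> h.py <<'E'
def cats(p):
    I=p["img"]; hsv=cv2.cvtColor(I,cv2.COLOR_RGB2HSV); out=[]
    for n,lo,hi,m in (("blue",(105,120,40),(135,255,255),150),("bare",(10,25,120),(35,255,255),150)):
        M=cv2.inRange(hsv,lo,hi); k,l,st,c=cv2.connectedComponentsWithStats(M)
        for i in range(1,k):
            X=at(p,c[i],92)
            if 150<st[i,4]<600 and np.hypot(X[0]-451,X[1]-289)<120: out.append((n,np.round(X[:2]),st[i,4],np.round(c[i])))
    return out
E
python3 - <<'E'
from h import *
p=camera("wrist"); save(p,"w2"); t=camera("top")
for c in cats(t): print(c)
for k in("blue0_mid","bare0_mid"):
    print(k,[(np.round(d["xy"]),round(d["conf"],2)) for d in spot_in(t,k)])
goto(472,223,190,0)
E
```

```text
('blue', array([376., 295.]), np.int32(161), array([166., 348.]))
('bare', array([518., 271.]), np.int32(324), array([181., 277.]))
blue0_mid [(array([136., 321.]), 0.55)]
bare0_mid [(array([138., 321.]), 0.63), (array([183., 279.]), 0.47)]
t8.4 tcp [ 468.6 -244.2  206.7] yaw -3.1 rows [ -0.73 -15.56   0.56] w 59.7 F [-0.   0.1 -0.5]
twist rows -0.45 other way 51.91
```

View pics/w2.png

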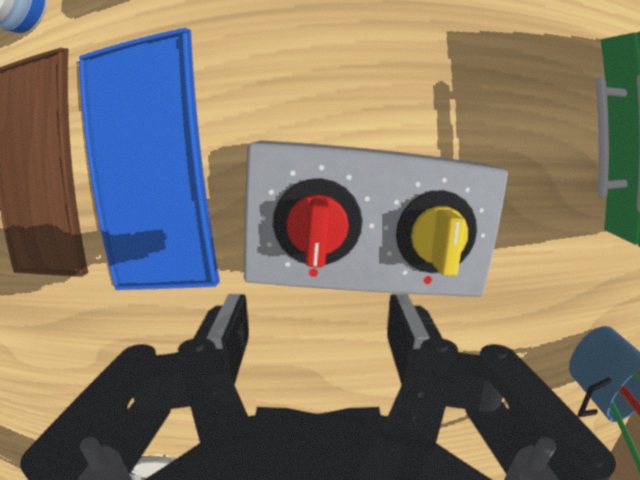

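The wrist view shows the red pointer at its dot (313,272), so the fan is off. Next I'll hover over the turntable.

Emit:
move_arm(
  hand=[0.2,0.2,0.2,0.2,0.2,0.2,0.2,0.2,0.2,0.2,0.2,0.2],
  linear=[
    [0,0,-0.5],
    [-0.07,-0.98,-0.5],
    [-0.07,-0.98,-0.5],
    [-0.07,-0.98,-0.5],
    [-0.07,-0.98,-0.3],
    [-0.07,-0.98,0],
    [-0.07,-0.98,0],
    [-0.07,-0.98,0],
    [-0.07,-0.98,0],
    [-0.07,-0.98,0],
    [-0.07,-0.98,0],
    [-0.07,-0.98,0],
  ],
  twist=[-0.45,0,0,0,0,0,0,0,0,0,0,0],
)

```text
t: 9.43
eef_pos: [445.6, 80.4, 276.4]
tcp_rot: [[1.0, -0.0, -0.001], [-0.0, -1.0, -0.0], [-0.001, 0.0, -1.0]]
force: [0.1, 0.3, 0.1]
gripper_width: 68.2
grasp_force: 0.0
```

Emit:
move_arm(
  hand=[0.2,0.2,0.2,0.2,0.2,0.2],
  linear=[
    [0,-0.98,0],
    [0,-0.98,0],
    [0,-0.98,0],
    [0,-0.9,0],
    [0,0,0],
    [0,0,0],
  ],
  twist=[0,0,0,0,0,0],
)

```text
t: 9.93
eef_pos: [445.9, 195.3, 275.8]
tcp_rot: [[1.0, 0.002, -0.001], [0.002, -1.0, -0.001], [-0.001, 0.001, -1.0]]
force: [-0.1, 0.1, 0.5]
gripper_width: 68.4
grasp_force: 0.0
```

```bash
cat >> h.py <<'E'
def wcats(n=None,z=90):
    s=readout.get_state(); p=camera("wrist"); r=[]
    if n: save(p,n)
    for k in("blue0_mid","bare0_mid"):
        for d in spot_in(p,k):
            X=at(p,d["xy"],z,s); r.append((k[:4],np.round(d["xy"]),round(d["conf"],2),np.round(X[:2],1)))
    return s,p,r
E
python3 - <<'E'
from h import *
s,p,r=wcats("w3")
for c in r: print(c)
t=camera("top")
for c in cats(t): print(c)
print(s["qpos"]);goto(472,223,190,0)
E
```

```text
('blue', array([224., 129.]), 0.44, array([520.4, 275.2]))
('bare', array([151., 231.]), 0.68, array([429.1, 353.9]))
('blue', array([379., 296.]), np.int32(262), array([166., 347.]))
[ 7.35521250e-01  1.22062956e-01  2.68436763e-02 -3.69799259e-05
 -1.47755079e+00  8.37039595e-01]
t10.1 tcp [446.3 193.5 276.8] yaw -0.1 rows [ 0.86 -0.99  2.89] w 68.4 F [0.2 0.7 0.7]
twist rows -0.01 other way 52.35
```

View pics/w3.png

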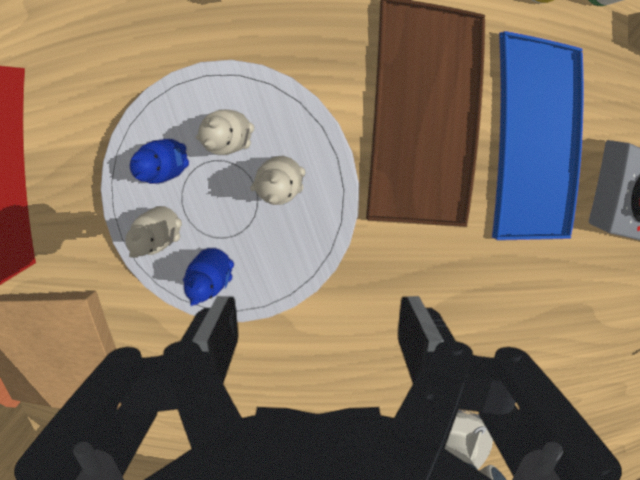

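The wrist view shows all five cats clearly: bare at (280,180), (225,131) and (153,231), blue at (159,160) and (208,275). The network misses some, so I'll segment by colour.

```bash
cat >> h.py <<'E'
C=np.array([450.,290.])
def wc(n=None,z=86):
    s=readout.get_state(); p=camera("wrist")
    if n: save(p,n)
    h=cv2.cvtColor(p["img"],cv2.COLOR_RGB2HSV); D=np.zeros(h.shape[:2],np.uint8)
    poly=[proj(p,[C[0]+138*np.cos(a),C[1]+138*np.sin(a),50],s) for a in np.linspace(0,6.28,60)]
    cv2.fillPoly(D,[np.int32(poly)],255); r=[]
    for k,lo,hi in (("blue",(105,110,40),(135,255,255)),("bare",(12,28,70),(35,140,255))):
        M=cv2.morphologyEx(cv2.inRange(h,lo,hi)&D,cv2.MORPH_OPEN,np.ones((5,5)))
        m,l,st,c=cv2.connectedComponentsWithStats(M)
        for i in range(1,m):
            if st[i,4]>400: r.append((k,np.round(c[i]),st[i,4],np.round(at(p,c[i],z,s)[:2],1)))
    return s,p,r
E
python3 - <<'E'
from h import *
s,p,r=wc()
for c in r: print(c[0],c[1],c[2],c[3],np.round(np.hypot(*(c[3]-C)),1))
print("centre",at(p,(220,199),50,s),at(p,(230,190),50,s))
for q in [(382,2),(483,14),(466,226),(368,219),(503,34),(580,45),(571,239),(497,239)]: print(q,np.round(at(p,q,14,s)[:2]))
E
```

```text
blue [158. 162.] 1939 [495.2 340.4] 67.7
blue [206. 275.] 1905 [383.9 301.8] 67.1
bare [223. 133.] 1773 [518.1 276.1] 69.5
bare [277. 180.] 1734 [474.6 229.1] 65.7
bare [152. 232.] 1845 [428.1 353.7] 67.4
centre [451.65109055 291.30420804  50.        ] [460.58174487 280.38338255  50.        ]
(382, 2) [661. 125.]
(483, 14) [661.   8.]
(466, 226) [414.  21.]
(368, 219) [421. 138.]
(503, 34) [641. -17.]
(580, 45) [ 651. -134.]
(571, 239) [ 397. -142.]
(497, 239) [398. -23.]
```

Emit:
move_arm(
  hand=[0.2,0.2,0.2,0.2,0.2,0.2,0.2,0.2,0.2,0.2,0.2,0.2],
  linear=[
    [0.47,-0.59,0],
    [0.47,-0.59,0.3],
    [0,0,0.9],
    [0,0,0.9],
    [0,0,0.9],
    [0,0,0.9],
    [0,0,0.9],
    [0,0,0.9],
    [0,0,0.6],
    [0,0,0.3],
    [0,0,0.26],
    [0,0,0],
  ],
  twist=[0,0,0,0,0,0,0,0,0,0,0,0],
)

```text
t: 11.18
eef_pos: [474.2, 229.1, 70.2]
tcp_rot: [[1.0, -0.001, -0.001], [-0.001, -1.0, -0.001], [-0.001, 0.001, -1.0]]
force: [-0.1, -0.4, 0.9]
gripper_width: 68.1
grasp_force: 0.0
```

Emit:
move_arm(
  hand=[0.3,0.4,0.5,0.6,0.8,1,1,1,1],
  linear=[
    [0,0,0],
    [0,0,0],
    [0,0,0],
    [0,0,0],
    [0,0,0],
    [0,0,0],
    [0,0,0],
    [0,0,0],
    [0,0,0],
  ],
  twist=[0,0,0,0,0,0,0,0,0],
  squeeze=20,
)

```text
t: 11.93
eef_pos: [475.3, 230.3, 72.3]
tcp_rot: [[1.0, 0.0, 0.002], [0.0, -1.0, 0.001], [0.002, -0.001, -1.0]]
force: [-1.5, 0.0, 6.1]
gripper_width: 41.4
grasp_force: 20.5
```

Run:
```python
from h import *
s,p,r=wc("w4")
for c in r: print(c[0],c[1],c[2],c[3])
goto(614,69,180,0)
```

```text
blue [ 57. 277.] 9418 [497.2 338.9]
blue [183. 441.] 1519 [411.4 295.7]
bare [177. 228.] 14057 [518.1 278.8]
bare [318. 337.] 12901 [476.  230.1]
bare [ 82. 372.] 3644 [448.5 341.2]
t12.0 tcp [475.3 230.3  72.3] yaw 0.0 rows [ 4.63  5.37 -3.59] w 41.3 F [-0.8  0.2  7.4]
twist rows 0.0 other way -52.36
```

View pics/w4.png

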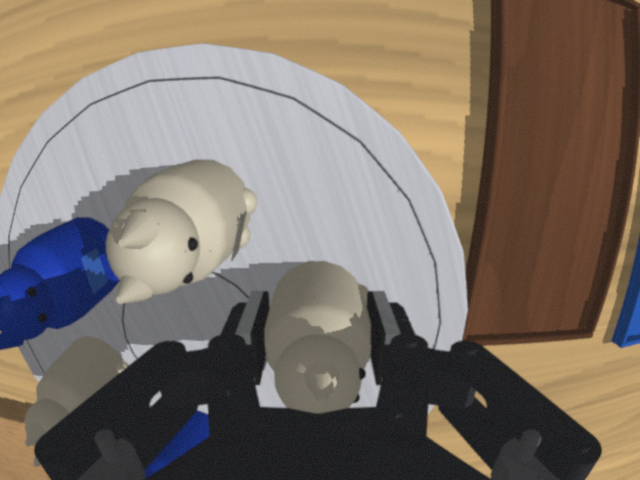

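The wrist view shows the cat held between the pads at (318,337), 41 mm wide. Now I'll lift it and carry it to the far wood slot.

Emit:
move_arm(
  hand=[1,1,1,1,1,1,1,1,1,1,1,1],
  linear=[
    [0,0,-0.4],
    [0,0,-0.8],
    [0,0,-0.9],
    [0,0,-0.9],
    [0.3,0.4,-0.6],
    [0.7,0.8,0],
    [0.8,0.9,0],
    [0.8,0.9,0],
    [0.8,0.9,0],
    [0.7,0.8,0],
    [0.4,0.5,0],
    [0.13,0.17,0],
  ],
  twist=[0,0,0,0,0,0,0,0,0,0,0,0],
)

```text
t: 12.98
eef_pos: [614.3, 65.9, 177.9]
tcp_rot: [[1.0, -0.004, -0.001], [-0.004, -1.0, -0.001], [-0.001, 0.001, -1.0]]
force: [0.5, 1.0, -0.2]
gripper_width: 41.6
grasp_force: 20.5
```

Emit:
move_arm(
  hand=[1,1,1,1,1,1,1,1,1,1],
  linear=[
    [0,0,0.3],
    [0,0,0.8],
    [0,0,0.9],
    [0,0,0.9],
    [0,0,0.9],
    [0,0,0.6],
    [0,0,0.3],
    [0,0,0.1],
    [0,0,0],
    [0,0,0],
  ],
  twist=[0,0,0,0,0,0,0,0,0,0],
)

```text
t: 13.82
eef_pos: [613.9, 69.1, 36.3]
tcp_rot: [[1.0, 0.0, 0.002], [0.0, -1.0, 0.0], [0.002, -0.0, -1.0]]
force: [0.7, 0.2, 0.3]
gripper_width: 41.6
grasp_force: 20.5
```

Run:
```python
from h import *
goto(614,69,27.3,0); p=camera("wrist"); save(p,"w5")
```

```text
t13.8 tcp [613.9  69.1  36.3] yaw 0.0 rows [0.  0.  0.3] w 41.6 F [0.7 0.2 0.3]
twist rows 0.0 other way -52.36
```

View pics/w5.png

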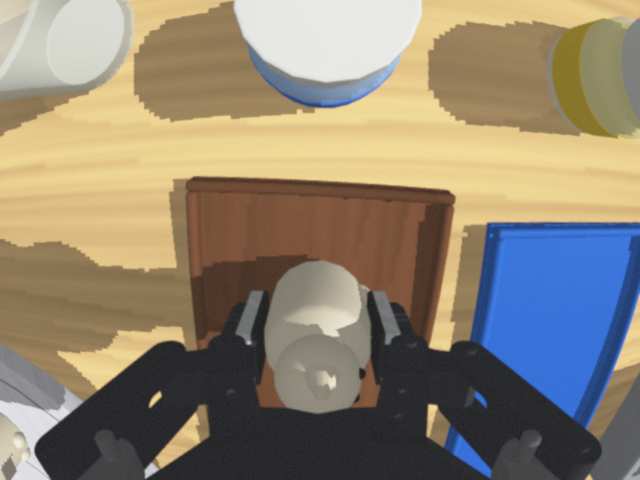

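The cat is over the far end of the wood tray, clear of the walls. I'll lower it, release it gradually and retreat.

Emit:
move_arm(
  hand=[1,1,1,1,1],
  linear=[
    [0,0,0.12],
    [0,0,0.1],
    [0,0,0.07],
    [0,0,0.02],
    [0,0,0],
  ],
  twist=[0,0,0,0,0],
)

```text
t: 14.28
eef_pos: [613.5, 68.6, 27.3]
tcp_rot: [[1.0, -0.0, 0.001], [-0.0, -1.0, 0.0], [0.001, -0.0, -1.0]]
force: [-4.1, 0.6, 8.0]
gripper_width: 41.5
grasp_force: 21.3
```

Emit:
move_arm(
  hand=[0.48,0.45,0.42,0.38,0.34,0.3,0.25,0.2,0.2,0.2,0.2,0.2],
  linear=[
    [0,0,0],
    [0,0,0],
    [0,0,0],
    [0,0,0],
    [0,0,0],
    [0,0,0],
    [0,0,0],
    [0,0,-0.3],
    [0,0,-0.6],
    [0,0,-0.9],
    [0,0,-0.9],
    [0,0,-0.9],
  ],
  twist=[0,0,0,0,0,0,0,0,0,0,0,0],
)

```text
t: 15.28
eef_pos: [613.1, 68.3, 135.6]
tcp_rot: [[1.0, -0.001, 0.0], [-0.001, -1.0, -0.0], [0.0, 0.0, -1.0]]
force: [0.9, 0.0, 0.2]
gripper_width: 68.1
grasp_force: 0.0
```

Run:
```python
from h import *
goto(446,195,260,0); p=camera("wrist"); save(p,"w6")
```

```text
t15.3 tcp [613.1  68.3 135.6] yaw -0.0 rows [-5.57 -4.22 -4.15] w 68.1 F [0.9 0.  0.2]
twist rows -0.0 other way 52.36
```

View pics/w6.png

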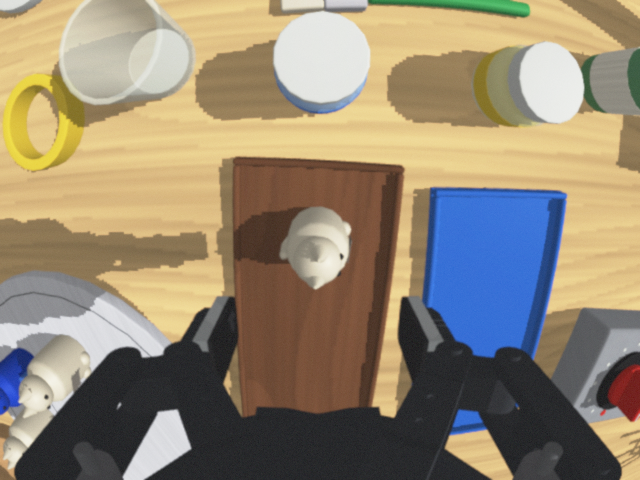

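The first cat stands upright in the wood tray at (317,245). I'll return to the hover.

Emit:
move_arm(
  hand=[0.2,0.2,0.2,0.2,0.2,0.2,0.2,0.2,0.2,0.2],
  linear=[
    [0,0,-0.8],
    [-0.7,-0.5,-0.8],
    [-0.8,-0.6,-0.8],
    [-0.8,-0.6,-0.8],
    [-0.8,-0.6,-0.8],
    [-0.8,-0.6,-0.2],
    [-0.8,-0.6,0],
    [-0.7,-0.6,0],
    [-0.17,-0.12,0],
    [0,0,0],
  ],
  twist=[0,0,0,0,0,0,0,0,0,0],
)

```text
t: 16.17
eef_pos: [445.1, 196.1, 260.7]
tcp_rot: [[1.0, 0.002, 0.001], [0.002, -1.0, 0.001], [0.001, -0.001, -1.0]]
force: [0.1, -0.4, 0.5]
gripper_width: 68.4
grasp_force: 0.0
```

```bash
cat >> h.py <<'E'
def look(z=74):
    s,p,r=wc()
    T=[c[3] for c in r]
    for c in r:
        X=c[3]; best=[]
        for yaw in range(-80,100,10):
            a=np.radians(yaw); u=np.array([np.cos(a),np.sin(a)]); v=np.array([-u[1],u[0]]); m=99
            for Y in T:
                if Y is X: continue
                d=Y-X; q=[abs(d@u),abs(d@v)]
                m=min(m,np.hypot(max(q[0]-11,0),max(32-q[1],q[1]-50,0))-21)
            best.append((round(m),yaw))
        print(c[0],c[1],c[2],X,"r",np.round(np.hypot(*(X-C))),"yaw0 clr",[b[0] for b in best if b[1]==0],"best",sorted(best)[-3:])
        goto(X[0],X[1],72,None,s)
E
python3 - <<'E'
from h import *
look()
E
```

```text
blue [154. 162.] 2155 [495.4 340.1] r 68.0 yaw0 clr [-2] best [(20, -30), (22, -50), (27, -40)]
t16.2 tcp [445.1 196.1 260.7] yaw 0.1 rows [ 1.68 -4.79  6.3 ] w 68.4 F [ 0.1 -0.4  0.5]
blue [204. 281.] 2110 [384.  302.1] r 67.0 yaw0 clr [13] best [(38, 60), (39, 40), (44, 50)]
t16.2 tcp [445.1 196.1 260.7] yaw 0.1 rows [-2.04 -3.53  6.29] w 68.4 F [ 0.1 -0.4  0.5]
bare [222. 132.] 2025 [517.9 275.4] r 69.0 yaw0 clr [-2] best [(38, -60), (39, -80), (44, -70)]
t16.2 tcp [445.1 196.1 260.7] yaw 0.1 rows [ 2.42 -2.63  6.3 ] w 68.4 F [ 0.1 -0.4  0.5]
bare [147. 235.] 2003 [428.5 354. ] r 68.0 yaw0 clr [13] best [(19, 30), (21, 10), (26, 20)]
t16.2 tcp [445.1 196.1 260.7] yaw 0.1 rows [-0.55 -5.26  6.3 ] w 68.4 F [ 0.1 -0.4  0.5]
```

Emit:
move_arm(
  hand=[0.2,0.2,0.2,0.2,0.2,0.2,0.2,0.2,0.2,0.2],
  linear=[
    [-0.1,-0.5,0],
    [-0.1,-0.9,0],
    [-0.1,-0.95,0],
    [-0.1,-0.95,0],
    [-0.1,-0.95,0.3],
    [-0.05,-0.8,0.7],
    [0,-0.21,0.9],
    [0,0,0.9],
    [0,0,0.9],
    [0,0,0.9],
  ],
  twist=[0,0,0,0,0,0,0,0,0,0],
)

```text
t: 17.05
eef_pos: [430.9, 352.5, 120.2]
tcp_rot: [[1.0, -0.001, 0.0], [-0.001, -1.0, -0.001], [0.0, 0.001, -1.0]]
force: [0.4, 1.0, 0.5]
gripper_width: 68.4
grasp_force: 0.0
```

Emit:
move_arm(
  hand=[0.2,0.2,0.2,0.2,0.3,0.4,0.5,0.6,0.8,1,1,1],
  linear=[
    [0,0,0.8],
    [0,0,0.5],
    [0,0,0.35],
    [0,0,0.05],
    [0,0,0],
    [0,0,0],
    [0,0,0],
    [0,0,0],
    [0,0,0],
    [0,0,0],
    [0,0,0],
    [0,0,0],
  ],
  twist=[0,0,0,0,0,0,0,0,0,0,0,0],
  squeeze=20,
)

```text
t: 18.05
eef_pos: [430.7, 353.8, 72.2]
tcp_rot: [[1.0, 0.0, 0.002], [0.0, -1.0, 0.002], [0.002, -0.002, -1.0]]
force: [0.1, 0.4, 5.3]
gripper_width: 41.4
grasp_force: 20.6
```

Run:
```python
from h import *
goto(539,73,190,0)
```

```text
t18.1 tcp [430.7 353.8  72.2] yaw 0.0 rows [ 3.62  9.35 -3.94] w 41.4 F [0.1 0.4 5.3]
twist rows 0.0 other way -52.36
```

Emit:
move_arm(
  hand=[1,1,1,1,1,1,1,1,1,1,1,1],
  linear=[
    [0,0,-0.4],
    [0,0,-0.8],
    [0,0,-0.9],
    [0,0,-0.9],
    [0.1,0.3,-0.7],
    [0.3,0.7,-0.24],
    [0.4,0.95,0],
    [0.4,0.95,0],
    [0.4,0.95,0],
    [0.4,0.95,0],
    [0.4,0.95,0],
    [0.4,0.95,0],
  ],
  twist=[0,0,0,0,0,0,0,0,0,0,0,0],
)

```text
t: 19.05
eef_pos: [513.6, 150.5, 188.8]
tcp_rot: [[1.0, -0.0, -0.001], [-0.0, -1.0, 0.0], [-0.001, -0.0, -1.0]]
force: [0.1, 0.2, -0.3]
gripper_width: 41.5
grasp_force: 20.5
```

Emit:
move_arm(
  hand=[1,1,1,1,1,1,1,1,1,1,1,1],
  linear=[
    [0.4,0.95,0],
    [0.25,0.9,0],
    [0.15,0.6,0],
    [0.02,0.2,0.2],
    [0,0,0.7],
    [0,0,0.9],
    [0,0,0.9],
    [0,0,0.9],
    [0,0,0.8],
    [0,0,0.5],
    [0,0,0.2],
    [0,0,0],
  ],
  twist=[0,0,0,0,0,0,0,0,0,0,0,0],
)

```text
t: 20.05
eef_pos: [536.9, 72.4, 34.3]
tcp_rot: [[1.0, -0.0, -0.003], [-0.0, -1.0, -0.001], [-0.003, 0.001, -1.0]]
force: [-0.7, 0.5, -0.6]
gripper_width: 41.3
grasp_force: 20.5
```

Run:
```python
from h import *
goto(539,73,27.3,0)
```

```text
t20.1 tcp [536.9  72.4  34.3] yaw -0.0 rows [ 0.07 -0.02  0.23] w 41.3 F [-0.7  0.5 -0.6]
twist rows -0.0 other way 52.36
```

Emit:
move_arm(
  hand=[1,1,1,1,1],
  linear=[
    [0,0,0.1],
    [0,0,0.07],
    [0,0,0.05],
    [0,0,0.02],
    [0,0,0],
  ],
  twist=[0,0,0,0,0],
)

```text
t: 20.47
eef_pos: [538.4, 72.5, 29.1]
tcp_rot: [[1.0, -0.001, 0.001], [-0.001, -1.0, 0.0], [0.001, -0.0, -1.0]]
force: [-0.7, 0.5, -0.5]
gripper_width: 41.7
grasp_force: 20.5
```

Emit:
move_arm(
  hand=[0.48,0.45,0.42,0.38,0.34,0.3,0.25,0.2,0.2,0.2,0.2,0.2],
  linear=[
    [0,0,0],
    [0,0,0],
    [0,0,0],
    [0,0,0],
    [0,0,0],
    [0,0,0],
    [0,0,0],
    [0,0,-0.3],
    [0,0,-0.6],
    [0,0,-0.9],
    [0,0,-0.9],
    [0,0,-0.9],
  ],
  twist=[0,0,0,0,0,0,0,0,0,0,0,0],
)

```text
t: 21.47
eef_pos: [538.1, 72.3, 138.6]
tcp_rot: [[1.0, -0.0, 0.0], [-0.0, -1.0, -0.0], [0.0, 0.0, -1.0]]
force: [0.3, 0.9, 0.0]
gripper_width: 68.1
grasp_force: 0.0
```

Emit:
move_arm(
  hand=[0.2,0.2,0.2,0.2,0.2,0.2,0.2,0.2],
  linear=[
    [0,0,-0.9],
    [-0.4,-0.5,-0.8],
    [-0.6,-0.8,-0.7],
    [-0.6,-0.8,-0.7],
    [-0.6,-0.8,-0.7],
    [-0.6,-0.8,-0.4],
    [-0.2,-0.4,0],
    [0,0,0],
  ],
  twist=[0,0,0,0,0,0,0,0],
)

```text
t: 22.13
eef_pos: [447.3, 197.6, 264.6]
tcp_rot: [[1.0, 0.003, 0.002], [0.003, -1.0, 0.003], [0.002, -0.003, -1.0]]
force: [-0.2, 0.4, -0.3]
gripper_width: 68.6
grasp_force: 0.0
```

Run:
```python
from h import *
look()
```

```text
blue [157. 165.] 2092 [494.8 340.8] r 68.0 yaw0 clr [-2] best [(38, -80), (39, -60), (44, -70)]
t22.1 tcp [447.3 197.6 264.6] yaw 0.2 rows [ 1.58 -4.75  6.44] w 68.6 F [-0.2  0.4 -0.3]
blue [207. 281.] 2032 [384.1 301.5] r 67.0 yaw0 clr [79] best [(80, 30), (85, 10), (87, 20)]
t22.1 tcp [447.3 197.6 264.6] yaw 0.2 rows [-2.11 -3.45  6.42] w 68.6 F [-0.2  0.4 -0.3]
bare [224. 134.] 1905 [518.4 277. ] r 70.0 yaw0 clr [-2] best [(38, -80), (39, -60), (44, -70)]
t22.1 tcp [447.3 197.6 264.6] yaw 0.2 rows [ 2.36 -2.62  6.43] w 68.6 F [-0.2  0.4 -0.3]
```

Emit:
move_arm(
  hand=[0.2,0.2,0.2,0.2,0.2,0.2,0.2,0.2,0.2,0.2,0.2,0.2],
  linear=[
    [0.6,-0.66,0],
    [0.7,-0.8,0],
    [0.7,-0.8,0],
    [0.36,-0.36,0],
    [0,0,0.5],
    [0,0,0.6],
    [0,0,0.6],
    [0,0,0.7],
    [0,0,0.7],
    [0,0,0.7],
    [0,0,0.7],
    [0,0,0.7],
  ],
  twist=[0,0,0,0,0.9,0.9,0.9,0.9,0.9,0.9,0.9,0.9],
)

```text
t: 23.18
eef_pos: [519.5, 272.6, 105.4]
tcp_rot: [[0.644, -0.765, -0.001], [-0.765, -0.644, -0.001], [0.0, 0.001, -1.0]]
force: [0.3, 0.4, -0.3]
gripper_width: 68.2
grasp_force: 0.0
```

Emit:
move_arm(
  hand=[0.2,0.2,0.2,0.2,0.3,0.4,0.5,0.6,0.8,1,1,1],
  linear=[
    [0,0,0.6],
    [0,0,0.4],
    [0,0,0.2],
    [0,0,0.05],
    [0,0,0],
    [0,0,0],
    [0,0,0],
    [0,0,0],
    [0,0,0],
    [0,0,0],
    [0,0,0],
    [0,0,0],
  ],
  twist=[0,0,0,0,0,0,0,0,0,0,0,0],
  squeeze=20,
)

```text
t: 24.18
eef_pos: [519.9, 274.5, 70.4]
tcp_rot: [[0.649, -0.76, 0.002], [-0.76, -0.649, 0.001], [0.001, -0.002, -1.0]]
force: [0.5, -0.1, 4.7]
gripper_width: 41.6
grasp_force: 20.7
```

Run:
```python
from h import *
goto(464,77,190,0)
```

```text
t24.2 tcp [519.9 274.5  70.4] yaw -49.5 rows [ 3.8   5.68 -4.  ] w 41.6 F [ 0.5 -0.1  4.7]
twist rows -7.2 other way 45.16
```

Emit:
move_arm(
  hand=[1,1,1,1,1,1,1,1,1,1,1,1],
  linear=[
    [0,0,-0.4],
    [0,0,-0.8],
    [0,0,-0.9],
    [0,0,-0.9],
    [0,0,-0.7],
    [0,0,-0.3],
    [0,0,0],
    [0,0,0],
    [0,0,0],
    [0,0,0],
    [0,0,0],
    [0,0,0],
  ],
  twist=[0,0,0,0,-0.6,-0.9,-0.95,-0.95,-0.95,-0.95,-0.95,-0.95],
)

```text
t: 25.18
eef_pos: [518.6, 274.0, 188.6]
tcp_rot: [[1.0, 0.005, -0.001], [0.005, -1.0, -0.0], [-0.001, 0.0, -1.0]]
force: [0.4, -0.4, -0.4]
gripper_width: 41.1
grasp_force: 20.5
```

Emit:
move_arm(
  hand=[1,1,1,1,1,1,1,1,1,1,1,1],
  linear=[
    [-0.1,0.4,0],
    [-0.25,0.8,0],
    [-0.3,0.95,0],
    [-0.3,0.95,0],
    [-0.3,0.95,0],
    [-0.3,0.95,0],
    [-0.2,0.9,0],
    [-0.1,0.5,0],
    [-0.01,0.18,0.2],
    [0,0,0.7],
    [0,0,0.9],
    [0,0,0.9],
  ],
  twist=[0,0,0,0,0,0,0,0,0,0,0,0],
)

```text
t: 26.18
eef_pos: [463.2, 76.7, 107.3]
tcp_rot: [[1.0, -0.003, 0.001], [-0.003, -1.0, 0.001], [0.001, -0.001, -1.0]]
force: [1.1, 0.5, -0.7]
gripper_width: 41.4
grasp_force: 20.5
```

Run:
```python
from h import *
goto(464,77,25.4,0)
s=readout.get_state(); p=camera("wrist"); save(p,"w7")
```

```text
t26.2 tcp [463.2  76.7 107.3] yaw -0.2 rows [ 0.02 -0.01  2.73] w 41.4 F [ 1.1  0.5 -0.7]
twist rows -0.02 other way 52.34
```

View pics/w7.png

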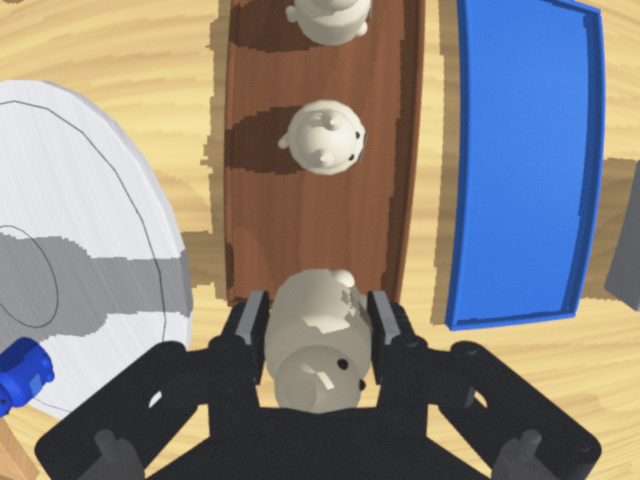

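Two bare cats stand upright in the wood tray at (326,137) and (330,10), and the third is held over its slot. I'll place it.

Emit:
move_arm(
  hand=[1,1,1,1,1,1,1,1,1],
  linear=[
    [0,0,0.7],
    [0,0,0.7],
    [0,0,0.6],
    [0,0,0.3],
    [0,0,0.2],
    [0,0,0.12],
    [0,0,0.08],
    [0,0,0.04],
    [0,0,0],
  ],
  twist=[0,0,0,0,0,0,0,0,0],
)

```text
t: 26.98
eef_pos: [463.7, 76.9, 26.5]
tcp_rot: [[1.0, -0.001, 0.001], [-0.001, -1.0, 0.0], [0.001, -0.0, -1.0]]
force: [0.7, -0.4, 0.4]
gripper_width: 41.4
grasp_force: 20.6
```

Emit:
move_arm(
  hand=[0.48,0.45,0.42,0.38,0.34,0.3,0.25,0.2,0.2,0.2,0.2,0.2],
  linear=[
    [0,0,0],
    [0,0,0],
    [0,0,0],
    [0,0,0],
    [0,0,0],
    [0,0,0],
    [0,0,0],
    [0,0,-0.3],
    [0,0,-0.6],
    [0,0,-0.9],
    [0,0,-0.9],
    [0,0,-0.9],
  ],
  twist=[0,0,0,0,0,0,0,0,0,0,0,0],
)

```text
t: 27.98
eef_pos: [463.0, 76.5, 135.9]
tcp_rot: [[1.0, -0.001, 0.0], [-0.001, -1.0, -0.0], [0.0, 0.0, -1.0]]
force: [0.5, -0.0, -0.8]
gripper_width: 67.9
grasp_force: 0.0
```

Emit:
move_arm(
  hand=[0.2,0.2,0.2,0.2,0.2,0.2,0.2,0.2],
  linear=[
    [0,0,-0.9],
    [-0.1,-0.5,-0.8],
    [-0.1,-0.8,-0.7],
    [-0.1,-0.8,-0.7],
    [-0.1,-0.8,-0.7],
    [-0.1,-0.8,-0.4],
    [0,-0.4,0],
    [0,0,0],
  ],
  twist=[0,0,0,0,0,0,0,0],
)

```text
t: 28.65
eef_pos: [448.2, 201.7, 260.5]
tcp_rot: [[1.0, 0.002, 0.001], [0.002, -1.0, 0.001], [0.001, -0.001, -1.0]]
force: [0.3, -0.8, -0.1]
gripper_width: 68.4
grasp_force: 0.0
```

Run:
```python
from h import *
look()
```

```text
blue [159. 165.] 2148 [495.1 340.6] r 68.0 yaw0 clr [77] best [(83, 10), (83, 30), (89, 20)]
t28.6 tcp [448.2 201.7 260.5] yaw 0.1 rows [ 1.57 -4.62  6.29] w 68.4 F [ 0.3 -0.8 -0.1]
blue [210. 282.] 1969 [385.7 301.9] r 65.0 yaw0 clr [77] best [(83, 10), (83, 30), (89, 20)]
t28.6 tcp [448.2 201.7 260.5] yaw 0.1 rows [-2.08 -3.34  6.29] w 68.4 F [ 0.3 -0.8 -0.1]
```

Emit:
move_arm(
  hand=[0.2,0.2,0.2,0.2,0.2,0.2,0.2,0.2,0.2,0.2],
  linear=[
    [0.2,-0.5,0],
    [0.3,-0.9,0],
    [0.3,-0.9,0],
    [0.3,-0.9,0],
    [0.3,-0.9,0.3],
    [0.17,-0.52,0.7],
    [0,0,0.9],
    [0,0,0.9],
    [0,0,0.9],
    [0,0,0.9],
  ],
  twist=[0,0,0,0,0,0,0,0,0,0],
)

```text
t: 29.53
eef_pos: [495.3, 336.5, 119.9]
tcp_rot: [[1.0, -0.001, -0.001], [-0.001, -1.0, -0.002], [-0.001, 0.002, -1.0]]
force: [0.2, 0.3, 0.1]
gripper_width: 68.6
grasp_force: 0.0
```

Emit:
move_arm(
  hand=[0.2,0.2,0.2,0.2,0.3,0.4,0.5,0.6,0.8,1,1,1],
  linear=[
    [0,0,0.8],
    [0,0,0.5],
    [0,0,0.35],
    [0,0,0.05],
    [0,0,0],
    [0,0,0],
    [0,0,0],
    [0,0,0],
    [0,0,0],
    [0,0,0],
    [0,0,0],
    [0,0,0],
  ],
  twist=[0,0,0,0,0,0,0,0,0,0,0,0],
  squeeze=20,
)

```text
t: 30.53
eef_pos: [496.4, 338.8, 72.5]
tcp_rot: [[1.0, -0.0, 0.002], [-0.0, -1.0, 0.002], [0.002, -0.002, -1.0]]
force: [-0.7, -0.8, 6.2]
gripper_width: 41.5
grasp_force: 20.7
```

Run:
```python
from h import *
goto(574,-78,190,0)
```

```text
t30.5 tcp [496.4 338.8  72.5] yaw -0.0 rows [ 2.6  13.89 -3.93] w 41.5 F [-0.7 -0.8  6.2]
twist rows -0.0 other way 52.36
```

Emit:
move_arm(
  hand=[1,1,1,1,1,1,1,1,1,1,1,1],
  linear=[
    [0,0,-0.4],
    [0,0,-0.8],
    [0,0,-0.9],
    [0,0,-0.9],
    [0,0.3,-0.7],
    [0.2,0.7,-0.23],
    [0.2,0.95,0],
    [0.2,0.95,0],
    [0.2,0.95,0],
    [0.2,0.95,0],
    [0.2,0.95,0],
    [0.2,0.95,0],
  ],
  twist=[0,0,0,0,0,0,0,0,0,0,0,0],
)

```text
t: 31.53
eef_pos: [537.1, 135.9, 188.7]
tcp_rot: [[1.0, -0.0, -0.001], [-0.0, -1.0, 0.0], [-0.001, -0.0, -1.0]]
force: [1.4, -0.3, -1.2]
gripper_width: 41.6
grasp_force: 20.4
```

Emit:
move_arm(
  hand=[1,1,1,1,1,1,1,1,1,1,1,1],
  linear=[
    [0.2,0.95,0],
    [0.2,0.95,0],
    [0.2,0.95,0],
    [0.2,0.95,0],
    [0.2,0.95,0],
    [0.1,0.95,0],
    [0.1,0.8,0],
    [0.1,0.5,0],
    [0.1,0.19,0],
    [0,0,0.3],
    [0,0,0.7],
    [0,0,0.9],
  ],
  twist=[0,0,0,0,0,0,0,0,0,0,0,0],
)

```text
t: 32.53
eef_pos: [580.3, -77.5, 132.4]
tcp_rot: [[1.0, -0.0, 0.004], [-0.0, -1.0, 0.001], [0.004, -0.001, -1.0]]
force: [0.1, 0.7, -0.1]
gripper_width: 41.6
grasp_force: 20.4
```

Run:
```python
from h import *
goto(574,-78,27.2,0)
s=readout.get_state(); p=camera("wrist"); save(p,"w8")
```

```text
t32.5 tcp [580.3 -77.5 132.4] yaw -0.0 rows [-0.22  0.02  3.5 ] w 41.6 F [ 0.1  0.7 -0.1]
twist rows -0.0 other way 52.36
```

View pics/w8.png

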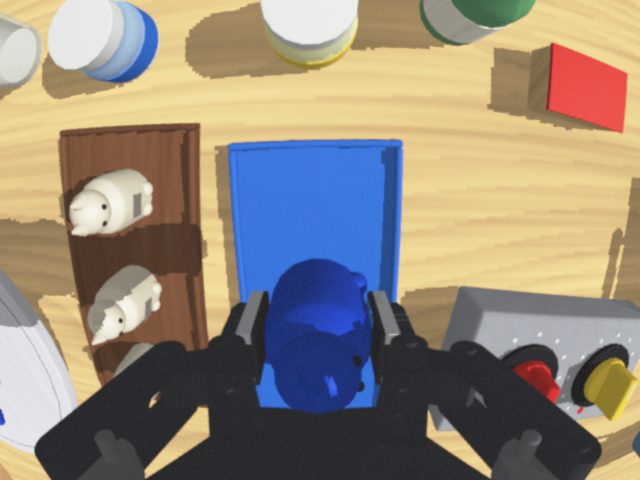

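The blue cat is centred over the blue tray and the bare cats are standing. I'll place it.

Emit:
move_arm(
  hand=[1,1,1,1,1,1,1,1,1,1],
  linear=[
    [0,0,0.8],
    [0,0,0.8],
    [0,0,0.7],
    [0,0,0.5],
    [0,0,0.3],
    [0,0,0.2],
    [0,0,0.12],
    [0,0,0.08],
    [0,0,0.04],
    [0,0,0],
  ],
  twist=[0,0,0,0,0,0,0,0,0,0],
)

```text
t: 33.42
eef_pos: [579.9, -78.3, 27.6]
tcp_rot: [[1.0, -0.0, 0.002], [-0.0, -1.0, -0.0], [0.002, 0.0, -1.0]]
force: [-3.4, 0.8, 4.7]
gripper_width: 41.4
grasp_force: 20.9
```

Emit:
move_arm(
  hand=[0.48,0.45,0.42,0.38,0.34,0.3,0.25,0.2,0.2,0.2,0.2,0.2],
  linear=[
    [0,0,0],
    [0,0,0],
    [0,0,0],
    [0,0,0],
    [0,0,0],
    [0,0,0],
    [0,0,0],
    [0,0,-0.3],
    [0,0,-0.6],
    [0,0,-0.9],
    [0,0,-0.9],
    [0,0,-0.9],
  ],
  twist=[0,0,0,0,0,0,0,0,0,0,0,0],
)

```text
t: 34.42
eef_pos: [579.1, -78.6, 135.6]
tcp_rot: [[1.0, -0.0, 0.0], [-0.0, -1.0, -0.0], [0.0, 0.0, -1.0]]
force: [0.7, -0.3, -0.2]
gripper_width: 68.2
grasp_force: 0.0
```

Emit:
move_arm(
  hand=[0.2,0.2,0.2,0.2,0.2,0.2,0.2,0.2,0.2,0.2,0.2,0.2],
  linear=[
    [0,0,-0.9],
    [-0.2,-0.5,-0.9],
    [-0.45,-0.9,-0.7],
    [-0.45,-0.9,-0.7],
    [-0.45,-0.9,-0.7],
    [-0.45,-0.95,-0.2],
    [-0.45,-0.95,0],
    [-0.45,-0.95,0],
    [-0.45,-0.95,0],
    [-0.45,-0.95,0],
    [-0.45,-0.9,0],
    [-0.1,-0.3,0],
  ],
  twist=[0,0,0,0,0,0,0,0,0,0,0,0],
)

```text
t: 35.42
eef_pos: [447.3, 198.6, 257.6]
tcp_rot: [[1.0, 0.002, 0.001], [0.002, -1.0, 0.001], [0.001, -0.001, -1.0]]
force: [-0.3, 0.3, 0.8]
gripper_width: 68.0
grasp_force: 0.0
```

Run:
```python
from h import *
look()
```

```text
blue [204. 284.] 2125 [384.5 303.6] r 67.0 yaw0 clr [99] best [(99, 70), (99, 80), (99, 90)]
t35.4 tcp [447.3 198.6 257.6] yaw 0.1 rows [-2.09 -3.49  6.19] w 68.0 F [-0.3  0.3  0.8]
```

Emit:
move_arm(
  hand=[0.2,0.2,0.2,0.2,0.2,0.2,0.2,0.2,0.2,0.2],
  linear=[
    [-0.3,-0.5,0],
    [-0.5,-0.8,0],
    [-0.5,-0.8,0],
    [-0.5,-0.8,0.2],
    [-0.29,-0.55,0.5],
    [0,0,0.8],
    [0,0,0.9],
    [0,0,0.9],
    [0,0,0.9],
    [0,0,0.8],
  ],
  twist=[0,0,0,0,0,0,0,0,0,0],
)

```text
t: 36.3
eef_pos: [386.5, 298.9, 105.7]
tcp_rot: [[1.0, -0.001, -0.0], [-0.001, -1.0, -0.0], [-0.0, 0.0, -1.0]]
force: [-0.2, 0.1, -0.1]
gripper_width: 68.2
grasp_force: 0.0
```

Emit:
move_arm(
  hand=[0.2,0.2,0.2,0.2,0.3,0.4,0.5,0.6,0.8,1,1,1],
  linear=[
    [0,0,0.6],
    [0,0,0.4],
    [0,0,0.15],
    [0,0,0.05],
    [0,0,0],
    [0,0,0],
    [0,0,0],
    [0,0,0],
    [0,0,0],
    [0,0,0],
    [0,0,0],
    [0,0,0],
  ],
  twist=[0,0,0,0,0,0,0,0,0,0,0,0],
  squeeze=20,
)

```text
t: 37.3
eef_pos: [386.9, 300.2, 71.9]
tcp_rot: [[1.0, -0.0, 0.002], [-0.0, -1.0, 0.001], [0.002, -0.001, -1.0]]
force: [-0.2, -1.4, 6.2]
gripper_width: 41.8
grasp_force: 20.3
```

Run:
```python
from h import *
goto(475,-80,190,0)
```

```text
t37.3 tcp [386.9 300.2  71.9] yaw -0.0 rows [ 2.95 12.67 -3.95] w 41.8 F [-0.2 -1.4  6.2]
twist rows -0.0 other way 52.36
```

Emit:
move_arm(
  hand=[1,1,1,1,1,1,1,1,1,1,1,1],
  linear=[
    [0,0,-0.4],
    [0,0,-0.8],
    [0,0,-0.9],
    [0,0,-0.9],
    [0,0.3,-0.7],
    [0.25,0.7,-0.23],
    [0.25,0.95,0],
    [0.25,0.95,0],
    [0.25,0.95,0],
    [0.25,0.95,0],
    [0.25,0.95,0],
    [0.25,0.95,0],
  ],
  twist=[0,0,0,0,0,0,0,0,0,0,0,0],
)

```text
t: 38.3
eef_pos: [438.5, 97.2, 188.7]
tcp_rot: [[1.0, -0.0, -0.0], [-0.0, -1.0, 0.0], [-0.0, -0.0, -1.0]]
force: [-0.5, 0.8, -1.1]
gripper_width: 41.7
grasp_force: 20.5
```

Emit:
move_arm(
  hand=[1,1,1,1,1,1,1,1,1,1,1,1],
  linear=[
    [0.2,0.95,0],
    [0.2,0.95,0],
    [0.2,0.95,0],
    [0.2,0.95,0],
    [0.2,0.95,0],
    [0.1,0.7,0],
    [0.1,0.4,0],
    [0,0.12,0],
    [0,0,0.3],
    [0,0,0.7],
    [0,0,0.9],
    [0,0,0.9],
  ],
  twist=[0,0,0,0,0,0,0,0,0,0,0,0],
)

```text
t: 39.3
eef_pos: [474.4, -79.5, 103.5]
tcp_rot: [[1.0, 0.0, 0.001], [0.0, -1.0, 0.001], [0.001, -0.001, -1.0]]
force: [0.2, 0.8, -1.6]
gripper_width: 41.2
grasp_force: 20.5
```

Run:
```python
from h import *
goto(475,-80,26.4,0)
```

```text
t39.3 tcp [474.4 -79.5 103.5] yaw 0.0 rows [0.02 0.02 2.57] w 41.2 F [ 0.2  0.8 -1.6]
twist rows 0.0 other way -52.36
```

Emit:
move_arm(
  hand=[1,1,1,1,1,1,1,1,1],
  linear=[
    [0,0,0.7],
    [0,0,0.6],
    [0,0,0.5],
    [0,0,0.3],
    [0,0,0.2],
    [0,0,0.12],
    [0,0,0.08],
    [0,0,0.06],
    [0,0,0],
  ],
  twist=[0,0,0,0,0,0,0,0,0],
)

```text
t: 40.05
eef_pos: [474.8, -80.4, 28.1]
tcp_rot: [[1.0, -0.001, 0.001], [-0.001, -1.0, 0.0], [0.001, -0.0, -1.0]]
force: [0.4, 0.1, -0.8]
gripper_width: 41.2
grasp_force: 20.5
```

Emit:
move_arm(
  hand=[0.48,0.45,0.42,0.38,0.34,0.3,0.25,0.2,0.2,0.2,0.2,0.2],
  linear=[
    [0,0,0],
    [0,0,0],
    [0,0,0],
    [0,0,0],
    [0,0,0],
    [0,0,0],
    [0,0,0],
    [0,0,-0.3],
    [0,0,-0.6],
    [0,0,-0.9],
    [0,0,-0.9],
    [0,0,-0.9],
  ],
  twist=[0,0,0,0,0,0,0,0,0,0,0,0],
)

```text
t: 41.05
eef_pos: [474.3, -80.6, 137.7]
tcp_rot: [[1.0, -0.0, 0.0], [-0.0, -1.0, -0.0], [0.0, 0.0, -1.0]]
force: [0.7, -0.8, -0.9]
gripper_width: 68.6
grasp_force: 0.0
```

Emit:
move_arm(
  hand=[0.3,0.3,0.3,0.3,0.3,0.3,0.3,0.3,0.3,0.3,0.3,0.3],
  linear=[
    [0,0,-0.9],
    [0,0.3,-0.9],
    [-0.06,0.8,-0.6],
    [-0.06,0.95,0],
    [-0.06,0.95,0],
    [-0.06,0.95,0],
    [-0.06,0.95,0],
    [-0.06,0.95,0],
    [-0.06,0.95,0],
    [-0.06,0.95,0],
    [-0.06,0.7,0],
    [-0.06,0.35,0],
  ],
  twist=[0,0,0,0,0,0,0,0,0,0,0,0],
)

```text
t: 42.05
eef_pos: [455.7, -346.8, 208.0]
tcp_rot: [[1.0, -0.003, -0.0], [-0.003, -1.0, -0.0], [-0.0, 0.0, -1.0]]
force: [0.7, 1.2, 0.0]
gripper_width: 59.8
grasp_force: 0.0
```

Run:
```python
from h import *
goto(456.3,-344.3,82,177)
t=camera("scene"); u=camera("top")
a=t["img"][80:340,80:480]; b=u["img"][190:390,60:520]
import numpy as np
a=cv2.resize(a,(520,338)); b=cv2.resize(b,(598,260))
im=np.zeros((598,600,3),np.uint8); im[:338,:520]=a; im[338:598,:598]=b
cv2.imwrite("pics/chk.png",im[:,:,::-1])
```

```text
t42.0 tcp [ 455.7 -346.8  208. ] yaw -0.1 rows [ 0.02 -0.08  4.2 ] w 59.8 F [0.7 1.2 0. ]
twist rows -25.76 other way 26.6
```

View pics/chk.png

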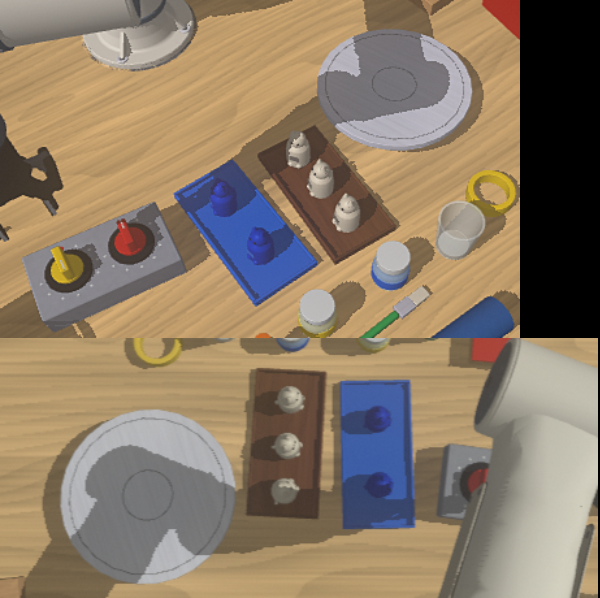

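All five cats stand in the right trays, the turntable is empty, and the red pointer is still at its dot. Next is the lamp knob.

Emit:
move_arm(
  hand=[0.3,0.3,0.3,0.3,0.3,0.3,0.3,0.3,0.3,0.3,0.3,0.3],
  linear=[
    [0,0,0],
    [0,0,0],
    [0,0,0],
    [0,0,0],
    [0,0,0],
    [0,0,0],
    [0,0,0],
    [0,0,0],
    [0,0,0],
    [0,0,0],
    [0,0,0],
    [0,0,0],
  ],
  twist=[0.95,0.95,0.95,0.95,0.95,0.95,0.95,0.95,0.95,0.95,0.95,0.95],
)

```text
t: 43.15
eef_pos: [456.6, -343.2, 208.3]
tcp_rot: [[0.197, -0.981, 0.0], [-0.981, -0.197, 0.0], [-0.0, -0.0, -1.0]]
force: [-0.2, -0.4, -1.7]
gripper_width: 60.1
grasp_force: 0.0
```

Emit:
move_arm(
  hand=[0.3,0.3,0.3,0.3,0.3,0.3,0.3,0.3,0.3,0.3,0.3,0.3],
  linear=[
    [0,0,0],
    [0,0,0],
    [0,0,0],
    [0,0,0],
    [0,0,0],
    [0,0,0],
    [0,0,0],
    [0,0,0],
    [0,0,0],
    [0,0,0],
    [0,0,0],
    [0,0,0],
  ],
  twist=[0.95,0.95,0.95,0.95,0.95,0.95,0.95,0.95,0.95,0.95,0.95,0.95],
)

```text
t: 44.15
eef_pos: [456.6, -343.2, 208.3]
tcp_rot: [[-0.921, -0.39, 0.001], [-0.39, 0.921, 0.0], [-0.001, -0.0, -1.0]]
force: [0.3, -0.9, 1.0]
gripper_width: 60.0
grasp_force: 0.0
```

Emit:
move_arm(
  hand=[0.3,0.3,0.3,0.3,0.3,0.3],
  linear=[
    [0,0,0],
    [0,0,0],
    [0,0,0],
    [0,0,0],
    [0,0,0],
    [0,0,0],
  ],
  twist=[0.95,0.95,0.95,0.95,0,0],
)

```text
t: 44.65
eef_pos: [456.6, -343.6, 208.2]
tcp_rot: [[-0.999, 0.047, 0.0], [0.047, 0.999, 0.0], [-0.0, 0.0, -1.0]]
force: [0.3, -0.1, -0.4]
gripper_width: 59.7
grasp_force: 0.0
```

Run:
```python
from h import *
s=readout.get_state(); p=camera("wrist"); save(p,"w9")
print(s["qpos"][5],proj(p,[456.3,-344.3,94],s),proj(p,[456.3,-344.3,64],s))
goto(456.3,-344.3,84,177,s)
```

```text
-1.24569065938171 (np.float64(316.5591246977988), np.float64(237.90043418035555)) (np.float64(316.63596662894685), np.float64(226.28151635218506))
t44.6 tcp [ 456.6 -343.6  208.2] yaw 177.3 rows [ 0.01 -0.02  4.14] w 59.7 F [ 0.3 -0.1 -0.4]
twist rows 0.05 other way -52.31
```

View pics/w9.png

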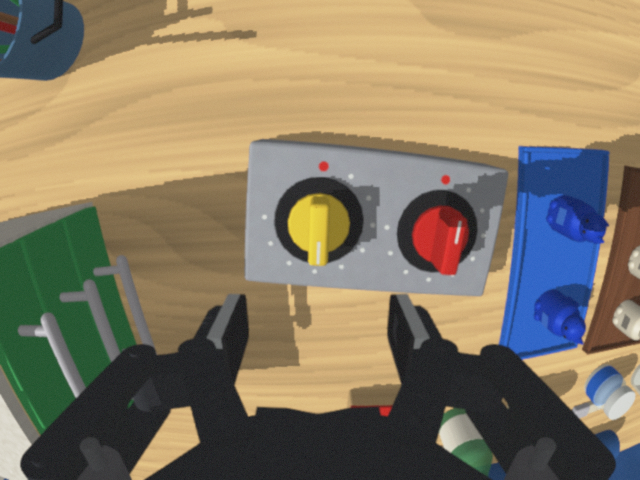

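The yellow bar is vertical at x=318, between the fingers. I'll descend, grip and turn it.

Emit:
move_arm(
  hand=[0.3,0.3,0.3,0.3,0.3,0.3,1,1,1,1,1,1],
  linear=[
    [0,0,0.7],
    [0,0,0.7],
    [0,0,0.7],
    [0,0,0.7],
    [0,0,0.7],
    [0,0,0.57],
    [0,0,0],
    [0,0,0],
    [0,0,0],
    [0,0,0],
    [0,0,0],
    [0,0,0],
  ],
  twist=[0,0,0,0,0,0,0,0,0,0,0,0],
  squeeze=20,
)

```text
t: 45.7
eef_pos: [457.3, -343.4, 87.5]
tcp_rot: [[-0.999, 0.05, 0.003], [0.05, 0.999, 0.001], [-0.003, 0.001, -1.0]]
force: [1.3, 6.7, 5.0]
gripper_width: 13.5
grasp_force: 23.5
```

Emit:
move_arm(
  hand=[1,1,1,1,1,1,1,1,1,1,1,1],
  linear=[
    [0,0,0],
    [0,0,0],
    [0,0,0],
    [0,0,0],
    [0,0,0],
    [0,0,0],
    [0,0,0],
    [0,0,0],
    [0,0,0],
    [0,0,0],
    [0,0,0],
    [0,0,0],
  ],
  twist=[-0.5,-0.9,-0.9,-0.9,-0.9,-0.9,-0.9,-0.9,-0.9,-0.9,-0.9,-0.9],
)

```text
t: 46.7
eef_pos: [456.4, -342.0, 87.4]
tcp_rot: [[-0.36, -0.933, 0.001], [-0.933, 0.36, 0.004], [-0.004, 0.0, -1.0]]
force: [-2.9, 13.6, 9.4]
gripper_width: 13.6
grasp_force: 24.1
```

Emit:
move_arm(
  hand=[1,1,1,1,1,1,1,1,1,1,1,1],
  linear=[
    [0,0,0],
    [0,0,0],
    [0,0,0],
    [0,0,0],
    [0,0,0],
    [0,0,0],
    [0,0,0],
    [0,0,0],
    [0,0,0],
    [0,0,0],
    [0,0,0],
    [0,0,0],
  ],
  twist=[-0.9,-0.9,-0.9,-0.9,-0.9,-0.9,-0.9,-0.9,-0.9,-0.9,-0.9,-0.9],
)

```text
t: 47.7
eef_pos: [454.8, -342.3, 87.4]
tcp_rot: [[0.8, -0.599, -0.002], [-0.599, -0.8, 0.003], [-0.004, -0.001, -1.0]]
force: [-7.1, 11.4, 11.0]
gripper_width: 13.3
grasp_force: 24.3
```

Run:
```python
from h import *
s=readout.get_state();print(s["moment"]); goto(456.3,-344.3,84,-6.5,s)
```

```text
[ 4.07709257  2.51643299 -0.05215344]
t47.7 tcp [ 454.8 -342.3   87.4] yaw -36.8 rows [0.08 0.02 0.11] w 13.3 F [-7.1 11.4 11. ]
twist rows -4.41 other way 47.95
```

Emit:
move_arm(
  hand=[1,1,1,1,1,1,1,1],
  linear=[
    [0,0,0],
    [0,0,0],
    [0,0,0],
    [0,0,0],
    [0,0,0],
    [0,0,0],
    [0,0,0],
    [0,0,0],
  ],
  twist=[-0.9,-0.9,-0.9,-0.8,-0.7,-0.5,-0.3,0],
)

```text
t: 48.37
eef_pos: [454.8, -343.0, 87.5]
tcp_rot: [[0.999, -0.049, -0.002], [-0.049, -0.999, 0.003], [-0.002, -0.003, -1.0]]
force: [-6.6, 9.3, 10.5]
gripper_width: 13.6
grasp_force: 52.7
```

Run:
```python
from h import *
s=readout.get_state();print(s["moment"]); goto(456.3,-344.3,84,-6.5,s)
```

```text
[ 3.06654195  2.48583963 -1.19498745]
t48.4 tcp [ 454.8 -343.    87.5] yaw -2.8 rows [0.05 0.04 0.12] w 13.6 F [-6.6  9.3 10.5]
twist rows 0.54 other way -51.82
```

Emit:
move_arm(
  hand=[1,1,1,1],
  linear=[
    [0,0,0],
    [0,0,0],
    [0,0,0],
    [0.05,0.04,-0.05],
  ],
  twist=[-0.4,-0.2,0,0.5],
)

```text
t: 48.7
eef_pos: [455.1, -343.2, 87.7]
tcp_rot: [[0.999, -0.04, -0.004], [-0.04, -0.999, 0.006], [-0.004, -0.005, -1.0]]
force: [-8.3, 10.2, 0.7]
gripper_width: 13.6
grasp_force: 54.2
```

Emit:
move_arm(
  hand=[0.5,0.4,0.3,0.3,0.3,0.3,0.3,0.3,0.3,0.3,0.3],
  linear=[
    [0,0,0],
    [0,0,0],
    [0,0,0],
    [0,0,0],
    [0,0,-0.5],
    [0,0,-0.9],
    [0,0,-0.9],
    [0,0,-0.9],
    [0,0,-0.9],
    [0,0,0],
    [0,0,0],
  ],
  twist=[0,0,0,0,0,0,0,0,0,0,0],
)

```text
t: 49.62
eef_pos: [459.0, -346.3, 212.4]
tcp_rot: [[0.999, -0.036, 0.005], [-0.036, -0.999, -0.002], [0.005, 0.002, -1.0]]
force: [0.3, 0.7, -0.8]
gripper_width: 59.4
grasp_force: 0.0
```

Run:
```python
from h import *
s=readout.get_state(); p=camera("wrist"); t=camera("scene")
im=np.zeros((570,640,3),np.uint8); im[:300]=p["img"][60:360]; im[300:570,:480]=cv2.resize(t["img"][120:300,80:400],(480,270))
cv2.imwrite("pics/fin.png",im[:,:,::-1])
```

```text
(no output)
```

View pics/fin.png

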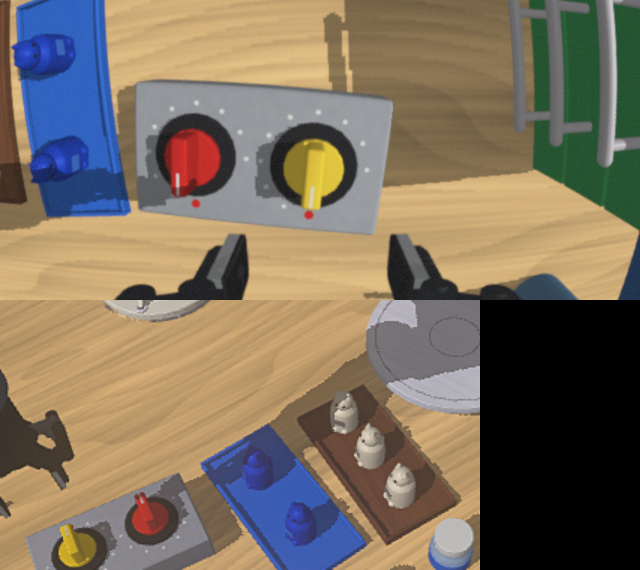

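Both pointers sit at their red dots and all five cats stand upright in their trays. Handing in.

```bash
python3 -c "
from workcell import order; print(order.sign_off())"
```

```text
the job is handed in; nothing more can be done
None
```

The job is handed in: I turned the fan off first, then set the three bare cats upright in the wooden tray and the two blue cats upright in the blue tray, and turned the lamp off last.

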